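Pack the buffer caddy

ROBOT

A 7-joint arm with a two-finger parallel gripper is mounted at the origin on a cart in front of the work surface, level with it; the furniture and walls round the work are solid. World frame = base frame: x ahead of the robot, y to its left, z up, the work surface at z = 0. Lengths are in m, angles in rad, forces in N, time in s.
With the tool pointing down it reaches from about 0.4 to 0.85 m from the base axis. Payload 4.5 kg.
Tool frame: the origin (TCP) lies midway between the tips of the shut fingers; the grasp point (between the pads) lies 19 mm behind it (r.grip_point_offset is the distance from the TCP to the grasp point, in m); z points along the fingers, y is the line along which they close (so a half turn about z gives the same grasp; the last joint's range is limited). The gripper opens to 88 mm and grips with 3 to 60 N. Pads are 18 mm wide; open, the fingers measure 123 mm over their backs; the gripper's body (75 mm by 187 mm) begins 45 mm behind the grasp point.
Start: joints at [1.306, 0.689, -0.195, 1.565, 0.157, 0.902, -0.215], TCP at [0.184, -0.597, 0.212] pointing down, gripper open.
Joint ranges: [-3.01, 3.01], [-0.46, 2.08], [-1.47, 1.51], [0.13, 2.56], [-1, 4.14], [0.04, 2.09], [-2.66, 2.66]. Speed limits (rad/s): [2.57, 2.57, 3.14, 3.14, 3.14, 3.14, 3.14].

INTERFACE

Orientations are given as a unit quaternion [x, y, z, w].
In Python, from plant import r, optics gives the robot as it stands.
- The arm moves only by the shell command python3 -m pendant 'ROWS' [OPENING] [FORCE]. ROWS is JSON, a list of rows, each a list of 6 numbers: the shift along the tool's x, y, z as a fraction of full scale, then the turn, a rotation vector about the tool's x, y, z as a fraction of full scale. A call has 1 to 5 rows; each row shifts and turns the commanded pose from where the row before left it, along the tool's axes as they then stand; what a row does not reach is not made up. Full scale, the value 1, is 0.025 m for a shift and pi rad for a turn. A row lasts 1/12 s, in which the tool goes at most 41.7 mm and 7.16 degrees, less where a joint would pass 70% of its speed; a pose out of reach is approached as far as the arm can. A call with a number of a shift or a turn outside -1 to 1 is refused whole. A call with a gripper value outside its range is refused whole. OPENING is the opening, from -1 (shut) to 1 (fully open), set as the call begins (- or left out, the last holds). The fingers move at their own pace and stop on an object; FORCE is the grip in N (left out, the last holds). Time passes only in rows, so rows that do not move let the fingers close. It gives the time, the measured TCP pose, the force, the opening and the grip force at its end, in the units of the state.
- r.get_state(): the state, without advancing time (a new reading comes with each control period).
- optics.snapshot(name): name is "scene" or "top" or "wrist"; returns (picture, depth): 384x512x3 uint8, blue, green, red; 384x512 float32, m along the optical axis (not along the pixel's ray), 0 where there is no reading.
- optics.calibration(name): a dict with "vfov" (degrees; the focal length in pixels is half the picture's height over the tangent of half this angle, whatever the lens; pixels are square), "cx", "cy" (the principal point, pixels), "k1" (the pictures are not rectified: a ray, as slopes to the right and down, at radius r is drawn at 1 + k1 r^2 times it, then the intrinsics apply), "cam_to_world" (4x4, takes a point from camera to world coordinates); the wrist camera has in their place "tool_from_camera" (4x4, takes a point from camera to tool coordinates, whose origin is the TCP and whose axes are the flange's). Camera axes: x right, y up, looking along -z (the intrinsics and any distortion apply to the point x, -y, -z); pixel columns grow to the right and rows downward; lengths in m; the calibration is good to about 2 mm. A picture is of the moment at which its call begins: read the wrist's pose just before it. calibration takes no time and is no camera call.
- r.finish_job(): hands the job in; it is judged then, once.
The state is a dict: "clock": time; "q": joint angles; "qd": joint speeds; "joint_torque": joint torques, N m; "tool_pos": TCP position; "eef_rot": TCP orientation; "contact_force": force on the tool from outside, world axes, zero at the start; "moment": the same for the moment, N m; "opening": opening from 0.0 (shut) to 1.0 (fully open); "finger_force": force on a finger pad.
Only numpy, scipy, OpenCV 4.12 (cv2) and the standard library are available. Lean on these libraries where they do the work, as an engineer would, in place of code of your own. Each camera call takes 0.05 s, during which the arm holds its last target. There are 200 camera calls.

TASK

Pack the calibration caddy: stand the pink-, yellow- and blue-capped buffer bottles in its three coloured holders, each upright and fully down in the holder that matches its cap. Leave the two white-capped sample bottles and the small amber bottle standing where they are, and do not tip any bottle over on the way.

Things in the scene. Friction and masses are not known exactly. Their poses are not given: they have to be found in the camera images.
- pink_buffer: white buffer bottle with a pink screw cap (told apart from the others by its cap colour), loose, 42 mm diameter, 98 mm tall, about 0.12 kg; straight round body of 42 mm diameter up to 60 mm, above it neck and cap of 29 mm diameter; origin at the centre of its underside, z up along the bottle. Any grasp yaw serves; a good grip is across the body 55 to 60 mm above its underside.
- yellow_buffer: white buffer bottle with a yellow screw cap (told apart from the others by its cap colour), loose, 42 mm diameter, 98 mm tall, about 0.12 kg; straight round body of 42 mm diameter up to 60 mm, above it neck and cap of 29 mm diameter; origin at the centre of its underside, z up along the bottle. Any grasp yaw serves; a good grip is across the body 55 to 60 mm above its underside.
- blue_buffer: white buffer bottle with a blue screw cap (told apart from the others by its cap colour), loose, 42 mm diameter, 98 mm tall, about 0.12 kg; straight round body of 42 mm diameter up to 60 mm, above it neck and cap of 29 mm diameter; origin at the centre of its underside, z up along the bottle. Any grasp yaw serves; a good grip is across the body 55 to 60 mm above its underside.
- pink_holder: pink round cup holder fixed in the caddy: open top, outer diameter 74 mm at the rim, inner diameter 66 mm at the mouth narrowing to 55 mm at the floor; origin at the centre of its underside, z up; inner floor 4 mm above the origin, rim 22 mm above it; x and y as the caddy's. A pink-capped bottle belongs here.
- yellow_holder: yellow round cup holder fixed in the caddy: open top, outer diameter 74 mm at the rim, inner diameter 66 mm at the mouth narrowing to 55 mm at the floor; origin at the centre of its underside, z up; inner floor 4 mm above the origin, rim 22 mm above it; x and y as the caddy's. A yellow-capped bottle belongs here.
- blue_holder: blue round cup holder fixed in the caddy: open top, outer diameter 74 mm at the rim, inner diameter 66 mm at the mouth narrowing to 55 mm at the floor; origin at the centre of its underside, z up; inner floor 4 mm above the origin, rim 22 mm above it; x and y as the caddy's. A blue-capped bottle belongs here.
- caddy: grey low carrying tray with a steel wire grip at each end, fixed on the worktop, 96 mm (x) by 276 mm (y) plus 20 mm for each grip, rim 22 mm high, floor 8 mm above the worktop; origin at the centre of its underside. Its three coloured holders stand on its floor in a row along its y axis at 85 mm spacing, in any order.
- sample_small: white sample bottle with a white screw cap and a red band, loose, 42 mm diameter, 118 mm tall; not part of the set; origin at the centre of its underside
- sample_large: larger white sample bottle with a white screw cap and a red band, loose, 46 mm diameter, 128 mm tall; not part of the set; origin at the centre of its underside
- amber_dropper: small amber bottle with a black cap, loose, 34 mm diameter, 73 mm tall; not part of the set; origin at the centre of its underside
There are look-alikes about, which are no part of the job. Leave any purple look-alike of the yellow_buffer alone. What is shaped like the blue_buffer but turquoise is not meant.

How it is judged:
By the outcome, as a careful person would: the job done as asked, in the order asked, and still so for the second after the job is handed in, with the robot touching nothing.
It also fails if it takes over 96 s, if anything falls off the work surface, if the arm or the gripper's body presses on something with over 40 N, if the wrist force passes 120 N, or if a joint passes its speed limit or range.

## Working session

There is one attempt and no reset: what is moved stays moved. The work goes in short steps, Python scripts to look and compute and a shell command to move; the robot and the scene stay as the last step left them, time stands still between calls to the robot, and variables do not carry over. Pictures are saved under pics/ and viewed, at most 14 in all, crops included, and the job is handed in when it is done.

```bash
ls; mkdir -p pics
cat > h.py <<'E'
import numpy as np, cv2
from plant import r, optics
from scipy.spatial.transform import Rotation as R
def cam(name, st=None):
    c=optics.calibration(name)
    if 'cam_to_world' in c: T=np.array(c['cam_to_world'])
    else:
        W=np.eye(4); W[:3,:3]=R.from_quat(st['eef_rot']).as_matrix(); W[:3,3]=st['tool_pos']
        T=W@np.array(c['tool_from_camera'])
    f=192/np.tan(np.radians(c['vfov'])/2)
    return c,T,f
def rays(c,T,f,uv):
    uv=np.atleast_2d(uv).astype(float)
    K=np.array([[f,0,c['cx']],[0,f,c['cy']],[0,0,1]])
    n=cv2.undistortPoints(uv.reshape(-1,1,2),K,np.array([c['k1'],0,0,0.])).reshape(-1,2)
    d=np.c_[n[:,0],-n[:,1],-np.ones(len(n))]
    return T[:3,3], d@T[:3,:3].T   # scaled so depth*d = offset
def onplane(c,T,f,uv,z):
    o,d=rays(c,T,f,uv); return o+d*((z-o[2])/d[:,2])[:,None]
def bydepth(c,T,f,uv,dep):
    o,d=rays(c,T,f,uv); return o+d*np.asarray(dep).reshape(-1,1)
E
python3 - <<'E'
from h import *
for n in ("scene","top","wrist"):
    st=r.get_state(); im,d=optics.snapshot(n); cv2.imwrite(f'pics/{n}0.png',im); np.savez(f'{n}0.npz',im=im,d=d)
    c,T,f=cam(n,st); print(n,f,c['k1'],T.round(3).tolist())
print(st)
E
```

```text
pics
scene 429.749339741461 -0.11155815117627875 [[-0.833, 0.426, -0.352, -0.047], [-0.553, -0.621, 0.556, 0.788], [0.018, 0.658, 0.753, 1.11], [0.0, 0.0, 0.0, 1.0]]
top 370.65875686042443 -0.10931445274728911 [[-0.023, 0.987, -0.158, 0.304], [-0.999, -0.027, -0.023, 0.006], [-0.027, 0.157, 0.987, 1.037], [0.0, 0.0, 0.0, 1.0]]
wrist 325.36169273766956 -0.08517196636237866 [[0.295, 0.921, 0.254, 0.25], [-0.956, 0.285, 0.076, -0.577], [-0.002, -0.266, 0.964, 0.385], [0.0, 0.0, 0.0, 1.0]]
{'clock': 0.1, 'q': array([ 1.30579112,  0.68992072, -0.19453511,  1.5662264 ,  0.15728471,
        0.90249338, -0.21508323]), 'qd': array([-0.00022328, -0.00189874, -0.00187896, -0.00023571,  0.00027312,
       -0.00077538, -0.00106737]), 'joint_torque': array([-4.11436326e-03, -5.28491521e+01, -1.27179567e+00, -1.53835076e+01,
       -5.25465072e-02,  1.90783772e-03,  7.08906418e-05]), 'tool_pos': array([ 0.18377582, -0.59673474,  0.21148142]), 'eef_rot': array([ 9.88852874e-01,  1.48893609e-01, -1.70731628e-04, -8.11207413e-04]), 'contact_force': array([-0.03018035, -0.52267241, -0.47341009]), 'moment': array([-0.01569538, -0.02314627, -0.02750486]), 'finger_force': 0.0, 'opening': 1.0006950664279188}
```

View pics/scene0.png

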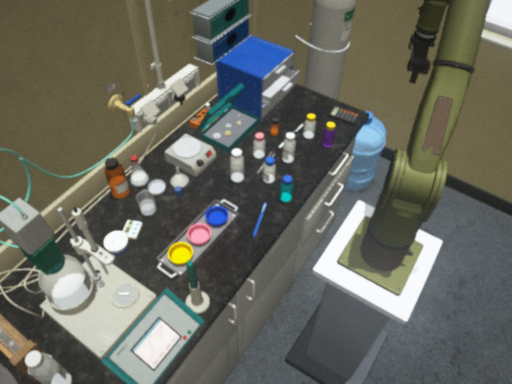

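View pics/top0.png

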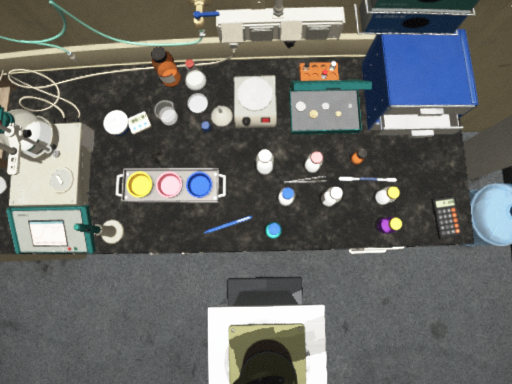

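Scene view: the holders run yellow (180,253), pink (199,234), blue (217,216). Pink cap (259,136), blue cap (270,160), yellow cap on white (311,118). The look-alikes are purple (328,133) and turquoise (287,188).
Top view: holders at (140,185), (171,185), (201,185). Caps: pink (316,158), blue (287,192), yellow (394,192).

```bash
cat > m.py <<'E'
from h import *
rng={'pink':((165,45,120),(179,255,255)),'yellow':((22,120,120),(34,255,255)),'blue':((105,120,80),(122,255,255))}
rng['pink']=((168,40,120),(179,255,255))
def blobs(im,col,amin=15):
    h=cv2.cvtColor(im,cv2.COLOR_BGR2HSV); m=cv2.inRange(h,*map(np.array,rng[col]))
    if col=='pink': m|=cv2.inRange(h,np.array((0,40,120)),np.array((6,255,255)))
    n,l,s,c=cv2.connectedComponentsWithStats(m)
    return [(i,s[i],c[i],l==i) for i in range(1,n) if s[i][4]>=amin]
E
python3 - <<'E'
from m import *
for n in ('top','scene'):
    z=np.load(n+'0.npz'); c,T,f=cam(n)
    for col in rng:
        for i,s,ce,mk in blobs(z['im'],col):
            mk=mk&(z['d']>0)
            v,u=np.nonzero(mk)
            if len(u)<8: continue
            P=bydepth(c,T,f,np.c_[u,v],z['d'][mk]); top=np.percentile(P[:,2],90)
            if P[:,0].mean()>.9: continue
            print(n,col,s,ce.round(1),'med',np.median(P,0).round(3),'z90',top.round(3),'min',P[:,:2].min(0).round(3),'max',P[:,:2].max(0).round(3))
# height map objects between: all connected blobs with z>0.03
z=np.load('top0.npz');c,T,f=cam('top')
v,u=np.indices((384,512)).reshape(2,-1)
P=bydepth(c,T,f,np.c_[u,v],z['d'].ravel()).reshape(384,512,3)
m=((P[...,2]>.025)&(P[...,2]<.3)&(P[...,0]>.2)&(P[...,0]<.9)&(z['d']>0)).astype(np.uint8)
k,l,s,ce=cv2.connectedComponentsWithStats(m)
for i in range(1,k):
    if s[i][4]>30:
        Q=P[l==i]; zt=np.percentile(Q[:,2],95); A=Q[Q[:,2]>zt-.012]
        print(ce[i].round(),s[i][4],'zt',zt.round(3),'topcen',((A.min(0)+A.max(0))/2).round(3),(A.max(0)-A.min(0)).round(3))
E
```

```text
top pink [185  59  10   9  62] [189.2  63. ] med [0.807 0.192 0.112] z90 0.115 min [0.797 0.179] max [0.878 0.226]
top pink [323  70   5   5  20] [324.7  72. ] med [ 0.794 -0.188  0.058] z90 0.06 min [ 0.789 -0.193] max [ 0.802 -0.182]
top pink [262 118   8   5  32] [265.2 119.9] med [ 0.659 -0.013  0.047] z90 0.05 min [ 0.653 -0.024] max [ 0.664 -0.004]
top pink [311 151  12  13  48] [316.2 156.6] med [ 0.54  -0.142  0.097] z90 0.101 min [ 0.522 -0.175] max [ 0.578 -0.128]
top pink [157 171  25  27 225] [167.4 183. ] med [0.497 0.27  0.022] z90 0.032 min [0.453 0.225] max [0.529 0.295]
top yellow [127 172  25  25 450] [139.9 184.4] med [0.491 0.348 0.014] z90 0.031 min [0.455 0.31 ] max [0.53 0.38]
top yellow [387 186  13  13  48] [393.2 191.5] med [ 0.442 -0.338  0.098] z90 0.1 min [ 0.424 -0.389] max [ 0.469 -0.32 ]
top yellow [390 217  12  13  47] [395.6 223. ] med [ 0.358 -0.338  0.098] z90 0.101 min [ 0.343 -0.387] max [ 0.381 -0.321]
top blue [194  12  25   6 103] [204.8  13.8] med [0.831 0.122 0.293] z90 0.295 min [0.825 0.09 ] max [0.898 0.146]
top blue [ 381   29   97   77 
[... 3490 characters left out ...]
9 -0.268  0.072] [0.024 0.024 0.014]
[314. 161.] 253 zt 0.101 topcen [ 0.537 -0.141  0.096] [0.03  0.027 0.012]
[168. 183.] 159 zt 0.034 topcen [0.489 0.261 0.03 ] [0.071 0.072 0.01 ]
[198. 183.] 159 zt 0.033 topcen [0.487 0.175 0.03 ] [0.072 0.074 0.01 ]
[138. 184.] 143 zt 0.034 topcen [0.49  0.346 0.03 ] [0.07  0.071 0.01 ]
[286. 195.] 224 zt 0.101 topcen [ 0.444 -0.062  0.096] [0.029 0.026 0.013]
[332. 195.] 285 zt 0.121 topcen [ 0.438 -0.184  0.116] [0.028 0.03  0.014]
[388. 194.] 288 zt 0.1 topcen [ 0.439 -0.336  0.096] [0.029 0.031 0.015]
[390. 225.] 300 zt 0.101 topcen [ 0.357 -0.336  0.096] [0.029 0.03  0.012]
[273. 229.] 208 zt 0.101 topcen [ 0.354 -0.025  0.096] [0.028 0.028 0.014]
```

```bash
cat > go.py <<'E'
# usage: go.py x y z yawdeg(tool x axis) -> needed shift (units, after turning) and turn
import sys; from h import *
x,y,z,yaw=map(float,sys.argv[1:5]); s=r.get_state()
M=R.from_quat(s['eef_rot']).as_matrix()
G=R.from_euler('z',yaw,degrees=True)*R.from_euler('x',180,degrees=True)
print('t',round(s['clock'],2),'pos',s['tool_pos'].round(4),'open',round(float(s['opening']),3),'ff',round(float(s['finger_force']),1),'F',s['contact_force'].round(1))
print('shift in goal axes',(G.inv().apply(np.array([x,y,z])-s['tool_pos'])/.025).round(2),'in tool axes now',(M.T@(np.array([x,y,z])-s['tool_pos'])/.025).round(2),'turn',((R.from_matrix(M).inv()*G).as_rotvec()/np.pi).round(4))
E
python3 -m pendant '[[0,0,0,0,0,0.032],[0,0,0,0,0,0.032],[0,0,0,0,0,0.031]]' 1 30
python3 -m pendant '[[0.6,-0.8,0,0,0,0],[0.6,-0.8,0,0,0,0],[0.6,-0.8,0,0,0,0],[0.6,-0.8,0,0,0,0],[0.6,-0.8,0,0,0,0]]'
python3 -m pendant '[[0.6,-0.8,0,0,0,0],[0.6,-0.8,0,0,0,0],[0.6,-0.8,0,0,0,0],[0.6,-0.8,0,0,0,0],[0.6,-0.8,0,0,0,0]]'
python3 go.py 0.538 -0.141 0.2 0
```

```text
clock: 0.4
tool_pos: [0.1839, -0.597, 0.2119]
eef_rot: [1.0, -0.002, -0.0, -0.0]
contact_force: [-0.8, 0.1, 0.7]
opening: 0.999
finger_force: 0.0
clock: 0.82
tool_pos: [0.2594, -0.4961, 0.212]
eef_rot: [1.0, 0.0, -0.0, -0.0]
contact_force: [1.8, 0.6, -0.6]
opening: 1.0
finger_force: 0.0
clock: 1.23
tool_pos: [0.3344, -0.3961, 0.2121]
eef_rot: [1.0, 0.0, -0.0, -0.0]
contact_force: [-0.3, -0.9, 0.2]
opening: 0.999
finger_force: 0.0
t 1.23 pos [ 0.3344 -0.3961  0.2121] open 0.999 ff 0.0 F [-0.3 -0.9  0.2]
shift in goal axes [  8.14 -10.2    0.48] in tool axes now [  8.15 -10.2    0.49] turn [-0.0001  0.0001  0.0001]
```

```bash
python3 -m pendant '[[0.74,-0.93,0,0,0,0],[0.74,-0.93,0,0,0,0],[0.74,-0.93,0,0,0,0],[0.74,-0.93,0,0,0,0],[0.74,-0.93,0,0,0,0]]' >/dev/null
python3 -m pendant '[[0.74,-0.93,0,0,0,0],[0.74,-0.93,0,0,0,0],[0.74,-0.93,0,0,0,0],[0.74,-0.93,0,0,0,0],[0.74,-0.93,0,0,0,0]]' >/dev/null
python3 -m pendant '[[0.74,-0.9,0.4,0,0,0],[0,0,0,0,0,0],[0,0,0,0,0,0]]' >/dev/null
python3 go.py 0.538 -0.141 0.2 0
cat > w.py <<'E'
import sys; from m import *
st=r.get_state(); im,d=optics.snapshot('wrist'); cv2.imwrite(f'pics/{sys.argv[1]}.png',im); c,T,f=cam('wrist',st)
for col in sys.argv[2:]:
    for i,s,ce,mk in blobs(im,col,60):
        mk=mk&(d>0); v,u=np.nonzero(mk)
        if len(u)<30: continue
        P=bydepth(c,T,f,np.c_[u,v],d[mk]); zt=np.percentile(P[:,2],95); A=P[P[:,2]>zt-.006]
        print(col,s,'zt',zt.round(4),'topcentre',((A.min(0)+A.max(0))/2).round(4),'size',(A.max(0)-A.min(0)).round(3))
E
python3 w.py w1 pink blue
```

```text
t 2.32 pos [ 0.5378 -0.14    0.2015] open 1.001 ff 0.0 F [-0.4 -0.8  0.3]
shift in goal axes [0.01 0.04 0.06] in tool axes now [0.01 0.04 0.06] turn [-0.0003  0.0003  0.0014]
pink [114  33  24  13 259] zt 0.0509 topcentre [ 0.6627 -0.0127  0.0485] size [0.009 0.021 0.007]
pink [244 159  34  36 936] zt 0.1001 topcentre [ 0.5392 -0.1428  0.0978] size [0.03  0.029 0.007]
blue [ 414    0   98   66 5331] zt 0.1465 topcentre [ 0.6603 -0.3108  0.1479] size [0.035 0.003 0.015]
blue [   0  177   26   57 1125] zt 0.0318 topcentre [0.5124 0.0524 0.1627] size [0.12  0.25  0.274]
blue [163 251  32  25 641] zt 0.1008 topcentre [ 0.5032 -0.0859  0.2006] size [0.125 0.073 0.212]
blue [136 325  30  24 563] zt 0.1004 topcentre [ 0.4573 -0.0673  0.2109] size [0.211 0.111 0.233]
```

View pics/w1.png

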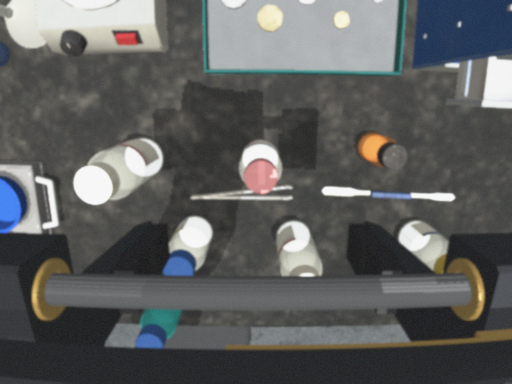

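Wrist view: the pink cap is central at (261,176). sample_large is at left (97,184), sample_small at (300,255) and the amber bottle at (385,150). The gripper body lies along image x, clear of all of them. I'll descend, grip, and lift.

```bash
python3 -m pendant '[[0.04,0.08,0.7,0,0,0.001],[0,0,0.7,0,0,0],[0,0,0.7,0,0,0],[0,0,0.7,0,0,0],[0,0,0.7,0,0,0]]' >/dev/null
python3 -m pendant '[[0,0,0.7,0,0,0],[0,0,0.7,0,0,0],[0,0,0.6,0,0,0],[0,0,0.6,0,0,0],[0,0,0.4,0,0,0]]' >/dev/null
python3 -m pendant '[[0,0,0,0,0,0],[0,0,0,0,0,0],[0,0,0,0,0,0],[0,0,0,0,0,0],[0,0,0,0,0,0]]' -1 30
python3 -m pendant '[[0,0,0,0,0,0],[0,0,0,0,0,0],[0,0,0,0,0,0],[0,0,0,0,0,0]]' -1 30
python3 go.py 0.539 -0.142 0.039 0
```

```text
clock: 3.62
tool_pos: [0.5389, -0.1444, 0.0406]
eef_rot: [1.0, -0.001, 0.001, 0.0]
contact_force: [-0.2, -0.1, -0.4]
opening: 0.645
finger_force: 0.0
clock: 3.95
tool_pos: [0.5384, -0.1441, 0.0399]
eef_rot: [1.0, -0.001, 0.0, 0.0]
contact_force: [-0.2, 0.3, -0.3]
opening: 0.344
finger_force: 0.3
t 3.95 pos [ 0.5384 -0.1441  0.0399] open 0.344 ff 0.3 F [-0.2  0.3 -0.3]
shift in goal axes [ 0.02 -0.08  0.03] in tool axes now [ 0.02 -0.08  0.03] turn [ 0.     -0.0001 -0.0009]
```

```bash
python3 -m pendant '[[0,0,0,0,0,0],[0,0,0,0,0,0],[0,0,0,0,0,0],[0,0,0,0,0,0]]' -1 30
python3 w.py w2 pink
```

```text
clock: 4.28
tool_pos: [0.5384, -0.1441, 0.0397]
eef_rot: [1.0, -0.001, 0.0, -0.0]
contact_force: [-0.4, 1.2, 0.7]
opening: 0.323
finger_force: 29.9
pink [  0   0  20   6 100] zt 0.0462 topcentre [ 0.658  -0.0174  0.0441] size [0.003 0.013 0.006]
pink [  0 195  39  41 323] zt 0.0682 topcentre [ 0.5517 -0.0221  0.0661] size [0.02  0.019 0.006]
pink [ 221  228   76   49 3040] zt 0.1005 topcentre [ 0.5523 -0.1449  0.1199] size [0.028 0.031 0.051]
```

View pics/w2.png

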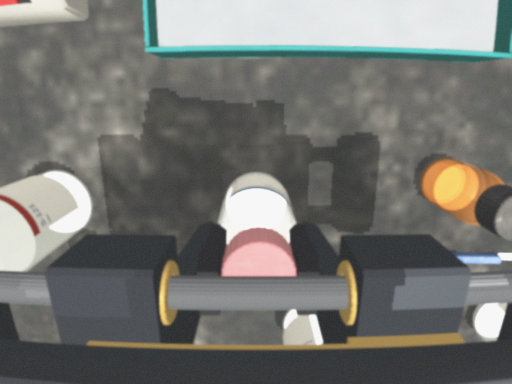

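The fingers closed to about 28 mm, which is narrower than the 42 mm body, so they may be on the neck. The hold reads 30 N; I'll test it with a small lift.

```bash
python3 -m pendant '[[0,0,-0.2,0,0,0],[0,0,-0.3,0,0,0],[0,0,-0.3,0,0,0],[0,0,-0.2,0,0,0],[0,0,0,0,0,0]]'
python3 - <<'E'
from h import *
st=r.get_state(); im,d=optics.snapshot('scene'); c,T,f=cam('scene')
cv2.imwrite('pics/s1.png',cv2.resize(im[60:240,180:400],None,fx=3,fy=3,interpolation=cv2.INTER_CUBIC))
st=r.get_state(); im,d=optics.snapshot('wrist'); c,T,f=cam('wrist',st)
v,u=np.indices((384,512)).reshape(2,-1); P=bydepth(c,T,f,np.c_[u,v],d.ravel()).reshape(384,512,3)
for row in range(170,275,8):
    print(row,[(round(P[row,k,1]*1000),round(P[row,k,2]*1000)) for k in range(200,320,6)])
E
```

```text
clock: 4.75
tool_pos: [0.5393, -0.1446, 0.0662]
eef_rot: [1.0, -0.002, 0.001, 0.0]
contact_force: [0.2, 0.5, -2.6]
opening: 0.32
finger_force: 29.9
170 [(-101, 0), (-106, 0), (-111, 1), (-115, 2), (-120, 1), (-124, 1), (-129, 1), (-133, 1), (-138, 2), (-142, 1), (-147, 2), (-151, 1), (-156, 0), (-160, -1), (-165, 0), (-169, 1), (-174, 1), (-178, 1), (-183, 1), (-187, 1)]
178 [(-101, 1), (-106, 0), (-110, 1), (-115, 2), (-119, 2), (-124, 2), (-131, 33), (-135, 45), (-139, 50), (-143, 51), (-146, 51), (-150, 48), (-154, 41), (-160, 1), (-165, 2), (-169, 2), (-174, 1), (-178, 1), (-183, 0), (-187, 2)]
186 [(-101, 0), (-105, 1), (-110, 1), (-115, 2), (-119, 2), (-127, 39), (-132, 57), (-136, 64), (-139, 67), (-143, 70), (-146, 70), (-149, 68), (-153, 62), (-157, 54), (-165, 1), (-169, 1), (-174, 2), (-179, 0), (-183, 1), (-188, 2)]
194 [(-100, 1), (-105, 1), (-110, 0), (-114, 1), (-119, 1), (-129, 66), (-133, 72), (-137, 78), (-140, 82), (-143, 83), (-146, 82), (-149, 80), (-152, 77), (-156, 73), (-160, 62), (-169, 1), (-174, 1), (-179, 2), (-183, 1), (-188, 1)]
202 [(-100, 2), (-105, 1)
[... 1839 characters left out ...]
, (-139, 127), (-141, 125), (-143, 125), (-146, 125), (-148, 127), (-150, 124), (-153, 125), (-155, 125), (-157, 124), (-160, 120), (-162, 128), (-164, 128), (-166, 128)]
266 [(-124, 134), (-126, 135), (-128, 135), (-131, 135), (-132, 126), (-134, 125), (-136, 125), (-139, 126), (-141, 125), (-143, 126), (-146, 125), (-148, 125), (-150, 126), (-153, 125), (-155, 125), (-157, 126), (-160, 121), (-161, 134), (-163, 134), (-165, 135)]
274 [(-124, 138), (-127, 139), (-129, 138), (-131, 138), (-131, 125), (-134, 125), (-136, 125), (-139, 125), (-141, 125), (-143, 126), (-146, 125), (-148, 125), (-150, 124), (-153, 126), (-155, 125), (-158, 125), (-160, 124), (-160, 139), (-163, 137), (-165, 138)]
```

View pics/s1.png

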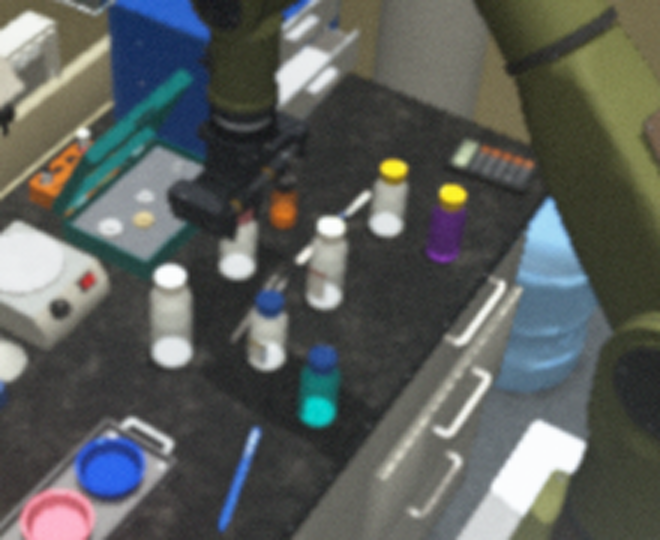

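Crop: the pink bottle hangs upright in the gripper at (238,250), with all the others still standing. The cap top rose to 0.1255, flat, so it's a sound neck grip. The bottle's underside is 40 mm below the TCP. I'll lift and carry it over to the caddy.

```bash
python3 -m pendant '[[0,0,-0.6,0,0,0],[0,0,-0.9,0,0,0],[0,0,-1,0,0,0],[0,0,-1,0,0,0],[0,0,-1,0,0,0]]' >/dev/null
python3 -m pendant '[[0,0,-0.6,0,0,0],[0,-0.4,0,0,0,0],[-0.1,-0.7,0,0,0,0],[-0.15,-0.9,0,0,0,0],[-0.15,-0.9,0,0,0,0]]' >/dev/null
python3 -m pendant '[[-0.1,-0.9,0,0,0,0],[-0.1,-0.9,0,0,0,0],[-0.1,-0.9,0,0,0,0],[-0.1,-0.9,0,0,0,0],[-0.1,-0.9,0,0,0,0]]' >/dev/null
python3 -m pendant '[[-0.1,-0.9,0,0,0,0],[-0.1,-0.9,0,0,0,0],[-0.1,-0.9,0,0,0,0],[-0.1,-0.9,0,0,0,0],[-0.1,-0.9,0,0,0,0]]' >/dev/null
python3 -m pendant '[[-0.1,-0.9,0,0,0,0],[-0.1,-0.9,0,0,0,0],[-0.1,-0.9,0,0,0,0],[-0.1,-0.7,0,0,0,0],[0,-0.4,0,0,0,0]]' >/dev/null
python3 -m pendant '[[0,0,0,0,0,0],[0,0,0,0,0,0]]'
python3 go.py 0.492 0.258 0.1 0
python3 w.py w3 yellow blue pink
```

```text
clock: 7.1
tool_pos: [0.4938, 0.2479, 0.1913]
eef_rot: [1.0, -0.001, -0.001, 0.001]
contact_force: [0.0, -0.5, -0.5]
opening: 0.321
finger_force: 29.9
t 7.1 pos [0.4938 0.2479 0.1913] open 0.321 ff 29.9 F [ 0.  -0.5 -0.5]
shift in goal axes [-0.07 -0.4   3.65] in tool axes now [-0.07 -0.41  3.65] turn [ 0.0005  0.0004 -0.0007]
yellow [ 132  132   67   69 3329] zt 0.0315 topcentre [0.4926 0.346  0.0297] size [0.072 0.071 0.008]
blue [92  0 24 19 97] zt 0.0119 topcentre [0.6541 0.407  0.0092] size [0.016 0.026 0.006]
blue [ 291  137   68   68 2483] zt 0.0317 topcentre [0.4868 0.1768 0.0294] size [0.072 0.071 0.007]
pink [ 209  133   72   63 2875] zt 0.0323 topcentre [0.4936 0.2618 0.1015] size [0.064 0.072 0.15 ]
pink [ 222  227   75   50 2985] zt 0.252 topcentre [0.5079 0.247  0.2712] size [0.028 0.03  0.05 ]
```

View pics/w3.png

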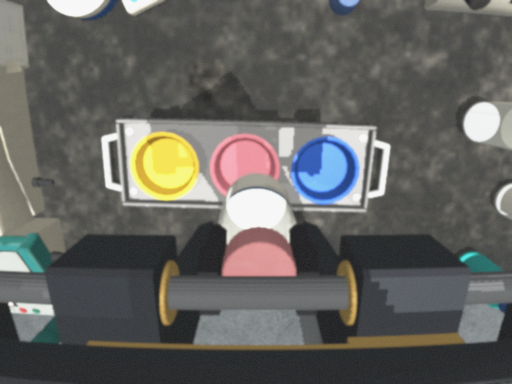

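Wrist view: yellow holder (165,165), pink (245,166) partly behind the hanging bottle, blue (325,170). Their centres are 85 mm apart, as they should be. Now I'll lower into pink.

```bash
python3 -m pendant '[[-0.07,-0.27,0,0,0,0],[-0.07,-0.27,0,0,0,0],[0,0,0.4,0,0,0],[0,0,0.7,0,0,0],[0,0,0.7,0,0,0]]' >/dev/null
python3 -m pendant '[[0,0,0.7,0,0,0],[0,0,0.7,0,0,0],[0,0,0.7,0,0,0],[0,0,0.6,0,0,0],[0,0,0.4,0,0,0]]' >/dev/null
python3 -m pendant '[[0,0,0.2,0,0,0],[0,0,0.1,0,0,0],[0,0,0.1,0,0,0],[0,0,0,0,0,0],[0,0,0,0,0,0]]'
python3 go.py 0.490 0.2615 0.052 0
```

```text
clock: 8.4
tool_pos: [0.4914, 0.2621, 0.0602]
eef_rot: [1.0, -0.001, 0.001, -0.0]
contact_force: [-0.6, -0.6, -1.9]
opening: 0.323
finger_force: 29.9
t 8.4 pos [0.4914 0.2621 0.0602] open 0.323 ff 29.9 F [-0.6 -0.6 -1.9]
shift in goal axes [-0.06  0.02  0.33] in tool axes now [-0.06  0.02  0.33] turn [-0.0001 -0.0003 -0.0009]
```

```bash
python3 -m pendant '[[-0.06,0,0.1,0,0,0],[0,0,0.1,0,0,0],[0,0,0,0,0,0]]' | grep -E 'pos|force'
python3 -m pendant '[[0,0,0.06,0,0,0],[0,0,0,0,0,0],[0,0,0,0,0,0]]'| grep -E 'pos|force'
python3 -m pendant '[[0,0,0.06,0,0,0],[0,0,0,0,0,0],[0,0,0,0,0,0]]'| grep -E 'pos|force'
```

```text
tool_pos: [0.4892, 0.2619, 0.0545]
contact_force: [-0.1, 0.4, -1.3]
finger_force: 29.9
tool_pos: [0.4895, 0.2619, 0.0532]
contact_force: [0.7, 0.7, -1.8]
finger_force: 29.9
tool_pos: [0.4897, 0.2621, 0.0518]
contact_force: [0.2, 0.2, -0.2]
finger_force: 29.9
```

```bash
python3 -m pendant '[[0,0,0.03,0,0,0],[0,0,0,0,0,0],[0,0,0,0,0,0]]'| grep -E 'pos|force'
python3 -m pendant '[[0,0,0,0,0,0],[0,0,0,0,0,0],[0,0,0,0,0,0],[0,0,0,0,0,0],[0,0,0,0,0,0]]' 0.2 30
python3 -m pendant '[[0,0,-0.3,0,0,0],[0,0,-0.6,0,0,0],[0,0,-0.8,0,0,0],[0,0,-0.8,0,0,0],[0,0,-0.8,0,0,0]]' >/dev/null
python3 -m pendant '[[0,0,-0.8,0,0,0],[0,0,-0.8,0,0,0],[0,0,-0.8,0,0,0],[0,0,-0.3,0,0,0],[0,0,0,0,0,0]]'
python3 w.py w4 pink; python3 go.py 0.441 -0.337 0.2 0
```

```text
tool_pos: [0.49, 0.2622, 0.0517]
contact_force: [-0.4, 0.1, 4.9]
finger_force: 29.9
clock: 9.82
tool_pos: [0.4894, 0.2618, 0.0508]
eef_rot: [1.0, -0.001, -0.0, 0.0]
contact_force: [-0.0, 0.1, 0.5]
opening: 0.599
finger_force: 0.0
clock: 10.65
tool_pos: [0.4906, 0.2625, 0.203]
eef_rot: [1.0, -0.001, 0.002, -0.001]
contact_force: [0.6, 0.1, -0.3]
opening: 0.603
finger_force: 0.0
pink [ 225  129   69   71 2902] zt 0.1116 topcentre [0.4905 0.2635 0.1094] size [0.03  0.03  0.007]
t 10.7 pos [0.4897 0.2621 0.2015] open 0.602 ff 0.0 F [ 0.2 -0.4 -0.4]
shift in goal axes [-1.95 23.96  0.06] in tool axes now [-1.88 23.97  0.04] turn [-0.0002 -0.0004 -0.0009]
```

View pics/w4.png

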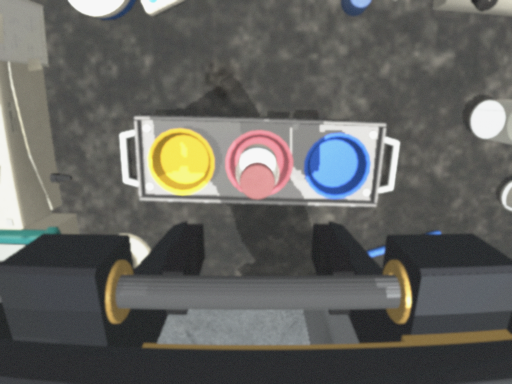

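Pink stands centred in the pink holder at (257,165), its top at 0.1116, which means fully down. Next is yellow.

```bash
python3 -m pendant '[[0,0.4,0,0,0,0],[-0.1,0.8,0,0,0,0],[-0.1,1,0,0,0,0],[-0.1,1,0,0,0,0],[-0.1,1,0,0,0,0]]' 1 30 >/dev/null
python3 -m pendant '[[-0.1,1,0,0,0,0],[-0.1,1,0,0,0,0],[-0.1,1,0,0,0,0],[-0.1,1,0,0,0,0],[-0.1,1,0,0,0,0]]' >/dev/null
python3 -m pendant '[[-0.1,1,0,0,0,0],[-0.1,1,0,0,0,0],[-0.1,1,0,0,0,0],[-0.1,1,0,0,0,0],[-0.1,1,0,0,0,0]]' >/dev/null
python3 -m pendant '[[-0.1,1,0,0,0,0],[-0.1,1,0,0,0,0],[-0.1,1,0,0,0,0],[-0.1,1,0,0,0,0],[-0.1,1,0,0,0,0]]' >/dev/null
python3 -m pendant '[[0,1,0,0,0,0],[0,1,0,0,0,0],[0,1,0,0,0,0],[0,0.6,0,0,0,0],[0,0.2,0,0,0,0]]' >/dev/null
python3 -m pendant '[[0,0,0,0,0,0],[0,0,0,0,0,0]]' >/dev/null
python3 go.py 0.441 -0.337 0.2 0; python3 w.py w5 yellow
```

```text
t 12.95 pos [ 0.4396 -0.3117  0.2001] open 0.997 ff 0.0 F [ 0.  -0.4 -0.7]
shift in goal axes [0.06 1.01 0.  ] in tool axes now [0.06 1.01 0.  ] turn [-0.0006  0.0006 -0.0008]
yellow [212  47  18  19 116] zt 0.0537 topcentre [ 0.5462 -0.2768  0.0512] size [0.016 0.017 0.007]
yellow [271 159  34  35 563] zt 0.1001 topcentre [ 0.4411 -0.3374  0.0976] size [0.029 0.028 0.007]
yellow [268 240  33  23 198] zt 0.0993 topcentre [ 0.3668 -0.337   0.0967] size [0.018 0.029 0.006]
```

View pics/w5.png

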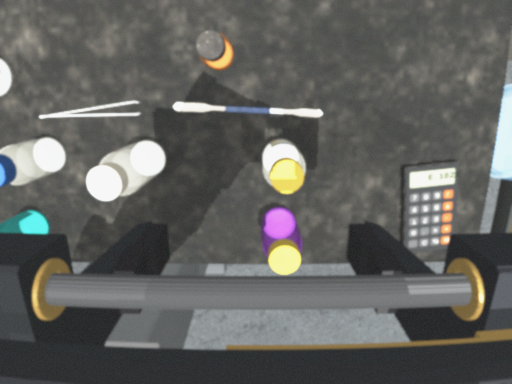

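Wrist view: the yellow-capped white bottle is at (286,175), with the purple look-alike behind it at (284,250). I'll use the same grip as for pink.

```bash
python3 -m pendant '[[0.06,0.5,0,0,0,-0.001],[0,0.52,0,0,0,0],[0,0,0.4,0,0,0],[0,0,0.7,0,0,0],[0,0,0.7,0,0,0]]' >/dev/null
python3 -m pendant '[[0,0,0.7,0,0,0],[0,0,0.7,0,0,0],[0,0,0.7,0,0,0],[0,0,0.7,0,0,0],[0,0,0.7,0,0,0]]' >/dev/null
python3 -m pendant '[[0,0,0.6,0,0,0],[0,0,0.35,0,0,0],[0,0,0.15,0,0,0],[0,0,0,0,0,0],[0,0,0,0,0,0]]' >/dev/null
python3 go.py 0.441 -0.3374 0.04 0
python3 -m pendant '[[0,0,0,0,0,0],[0,0,0,0,0,0],[0,0,0,0,0,0],[0,0,0,0,0,0],[0,0,0,0,0,0]]' -1 30 >/dev/null
python3 -m pendant '[[0,0,0,0,0,0],[0,0,0,0,0,0],[0,0,0,0,0,0],[0,0,0,0,0,0],[0,0,0,0,0,0]]' | grep -E 'open|force'
python3 -m pendant '[[0,0,0,0,0,0],[0,0,0,0,0,0],[0,0,0,0,0,0],[0,0,0,0,0,0]]' 
python3 go.py 0.441 -0.3374 0.04 0
```

```text
t 14.25 pos [ 0.4421 -0.3387  0.0412] open 1.0 ff 0.0 F [ 0.5 -0.5  0.4]
shift in goal axes [-0.04 -0.05  0.05] in tool axes now [-0.04 -0.05  0.05] turn [ 0.0001 -0.0002  0.0001]
contact_force: [1.4, 0.3, -0.3]
opening: 0.321
finger_force: 29.9
clock: 15.42
tool_pos: [0.4418, -0.3384, 0.041]
eef_rot: [1.0, 0.0, -0.0, 0.0]
contact_force: [-0.3, -0.4, 0.2]
opening: 0.323
finger_force: 29.9
t 15.42 pos [ 0.4418 -0.3384  0.041 ] open 0.323 ff 29.9 F [-0.3 -0.4  0.2]
shift in goal axes [-0.03 -0.04  0.04] in tool axes now [-0.03 -0.04  0.04] turn [0.     0.     0.0001]
```

```bash
python3 -m pendant '[[0,0,-0.3,0,0,0],[0,0,-0.6,0,0,0],[0,0,-0.9,0,0,0],[0,0,-0.9,0,0,0],[0,0,-0.9,0,0,0]]' >/dev/null
python3 -m pendant '[[0,0,-0.9,0,0,0],[0,0,-0.9,0,0,0],[0,0,-0.7,0,0,0],[0,0,-0.3,0,0,0],[0,-0.3,0,0,0,0]]'|grep -E 'pos|open|force'
python3 -m pendant '[[0,-0.7,0,0,0,0],[0.1,-1,0,0,0,0],[0.1,-1,0,0,0,0],[0.1,-1,0,0,0,0],[0.1,-1,0,0,0,0]]' >/dev/null
python3 -m pendant '[[0.1,-1,0,0,0,0],[0.1,-1,0,0,0,0],[0.1,-1,0,0,0,0],[0.1,-1,0,0,0,0],[0.1,-1,0,0,0,0]]' >/dev/null
python3 -m pendant '[[0.1,-1,0,0,0,0],[0.1,-1,0,0,0,0],[0.1,-1,0,0,0,0],[0.1,-1,0,0,0,0],[0.1,-1,0,0,0,0]]' >/dev/null
python3 -m pendant '[[0.1,-1,0,0,0,0],[0.1,-1,0,0,0,0],[0.1,-1,0,0,0,0],[0.1,-1,0,0,0,0],[0.1,-1,0,0,0,0]]' >/dev/null
python3 -m pendant '[[0.1,-1,0,0,0,0],[0,-1,0,0,0,0],[0,-1,0,0,0,0],[0,-1,0,0,0,0],[0,-1,0,0,0,0]]' >/dev/null
python3 -m pendant '[[0,-1,0,0,0,0],[0,-0.6,0,0,0,0],[0,-0.3,0,0,0,0],[0,0,0,0,0,0],[0,0,0,0,0,0]]' >/dev/null
python3 go.py 0.4926 0.3463 0.06 0; python3 w.py w6 yellow
```

```text
tool_pos: [0.4425, -0.3331, 0.203]
contact_force: [-0.6, 1.0, -1.2]
opening: 0.321
finger_force: 29.9
t 18.75 pos [0.4914 0.3325 0.2003] open 0.321 ff 29.9 F [ 0.8 -0.1 -0.8]
shift in goal axes [ 0.05 -0.55  5.61] in tool axes now [ 0.05 -0.56  5.61] turn [ 0.0007  0.0003 -0.0001]
yellow [ 211  129   67   61 2719] zt 0.0318 topcentre [0.495  0.3466 0.0976] size [0.065 0.071 0.144]
yellow [ 222  229   74   48 2677] zt 0.2596 topcentre [0.5049 0.3319 0.2791] size [0.028 0.03  0.051]
```

```bash
python3 -m pendant '[[0.04,-0.28,0,0,0,0],[0,-0.28,0,0,0,0],[0,0,0.4,0,0,0],[0,0,0.7,0,0,0],[0,0,0.7,0,0,0]]' >/dev/null
python3 -m pendant '[[0,0,0.7,0,0,0],[0,0,0.7,0,0,0],[0,0,0.7,0,0,0],[0,0,0.7,0,0,0],[0,0,0.5,0,0,0]]' >/dev/null
python3 -m pendant '[[0,0,0.3,0,0,0],[0,0,0.1,0,0,0],[0,0,0.1,0,0,0],[0,0,0,0,0,0],[0,0,0,0,0,0]]'
python3 go.py 0.4926 0.3463 0.0530 0
```

```text
clock: 20.05
tool_pos: [0.4931, 0.3484, 0.0616]
eef_rot: [1.0, 0.0, 0.001, -0.0]
contact_force: [-0.2, -0.4, -0.3]
opening: 0.323
finger_force: 29.9
t 20.05 pos [0.4931 0.3484 0.0616] open 0.323 ff 29.9 F [-0.2 -0.4 -0.3]
shift in goal axes [-0.02  0.08  0.35] in tool axes now [-0.02  0.08  0.34] turn [-0.0002 -0.0004  0.0001]
```

```bash
python3 -m pendant '[[0,0.08,0.1,0,0,0],[0,0,0.1,0,0,0],[0,0,0,0,0,0]]' | grep -E 'pos|force'
python3 -m pendant '[[0,0,0.1,0,0,0],[0,0,0,0,0,0],[0,0,0,0,0,0]]'| grep -E 'pos|force'
python3 -m pendant '[[0,0,0.04,0,0,0],[0,0,0,0,0,0],[0,0,0,0,0,0]]'| grep -E 'pos|force'
```

```text
tool_pos: [0.4926, 0.3457, 0.0558]
contact_force: [-0.2, -1.0, -1.9]
finger_force: 29.9
tool_pos: [0.4925, 0.3461, 0.0533]
contact_force: [0.0, 0.6, -1.2]
finger_force: 29.9
tool_pos: [0.4929, 0.3463, 0.0528]
contact_force: [-1.4, -0.4, 3.9]
finger_force: 29.9
```

Contact made. I'll release, lift, and move to blue. From the world x axis, blue's closing line should lie at about 122° to keep clear of the samples.

```bash
python3 -m pendant '[[0,0,0,0,0,0],[0,0,0,0,0,0],[0,0,0,0,0,0],[0,0,0,0,0,0],[0,0,0,0,0,0]]' 0.2 30
python3 -m pendant '[[0,0,-0.3,0,0,0],[0,0,-0.6,0,0,0],[0,0,-0.8,0,0,0],[0,0,-0.8,0,0,0],[0,0,-0.8,0,0,0]]' >/dev/null
python3 -m pendant '[[0,0,-0.8,0,0,0],[0,0,-0.8,0,0,0],[0,0,-0.8,0,0,0],[0,0,-0.3,0,0,0],[0,0,0,0,0,0]]' >/dev/null
python3 w.py w7 yellow pink
python3 -m pendant '[[0,0.4,0,0,0,0],[-0.1,0.8,0,0,0,0],[-0.1,1,0,0,0,0],[-0.1,1,0,0,0,0],[-0.1,1,0,0,0,0]]' 1 30 >/dev/null
python3 -m pendant '[[-0.2,1,0,0,0,0],[-0.2,1,0,0,0,0],[-0.2,1,0,0,0,0],[-0.2,1,0,0,0,0],[-0.2,1,0,0,0,0]]' >/dev/null
python3 -m pendant '[[-0.2,1,0,0,0,0],[-0.1,1,0,0,0,0],[-0.1,1,0,0,0,0],[-0.1,1,0,0,0,0],[0,0.6,0,0,0,0]]' >/dev/null
python3 -m pendant '[[0,0.3,0,0,0,0],[0,0,0,0,0,0],[0,0,0,0,0,0]]' >/dev/null
python3 go.py 0.445 -0.063 0.2 32; python3 w.py w8 blue
```

```text
clock: 21.22
tool_pos: [0.4925, 0.346, 0.0523]
eef_rot: [1.0, 0.0, -0.0, 0.0]
contact_force: [-0.5, -0.6, 0.2]
opening: 0.601
finger_force: 0.0
yellow [ 226  131   66   69 2317] zt 0.1118 topcentre [0.4924 0.347  0.1099] size [0.03  0.028 0.007]
pink [ 302  133   65   63 1169] zt 0.0319 topcentre [0.4912 0.2629 0.0538] size [0.068 0.07  0.056]
pink [324 166  49  37 506] zt 0.1121 topcentre [0.4902 0.2631 0.1097] size [0.029 0.03  0.007]
t 23.6 pos [ 0.4448 -0.0061  0.2019] open 0.995 ff 0.0 F [-0.3 -0.1 -0.3]
shift in goal axes [-1.2   1.93  0.08] in tool axes now [0.01 2.27 0.08] turn [-0.0002  0.0003 -0.1777]
blue [  56   91   66   66 3409] zt 0.0315 topcentre [0.4872 0.1761 0.0295] size [0.07  0.073 0.008]
blue [306 159  34  33 865] zt 0.1003 topcentre [ 0.4465 -0.0634  0.0979] size [0.028 0.029 0.007]
blue [120 196 106  35 527] zt 0.2312 topcentre [0.4557 0.0473 0.2352] size [0.002 0.008 0.014]
blue [262 249  32  28 316] zt 0.3061 topcentre [ 0.4721 -0.0113  0.3061] size [0.002 0.006 0.003]
```

View pics/w7.png

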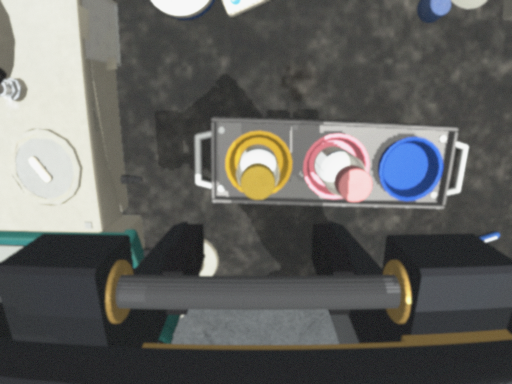

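View pics/w8.png

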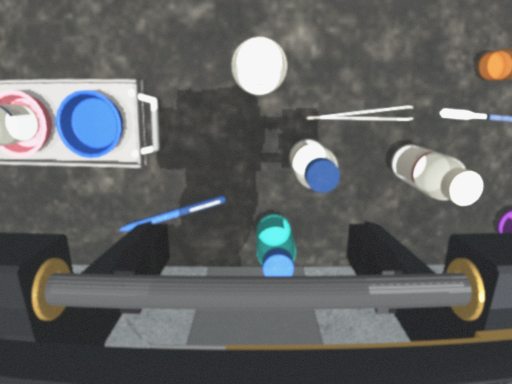

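w7: yellow stands in its holder at (258,175) and pink at (350,178), both with tops at 0.112. w8: the blue cap is at (322,174), sample_small at (465,187), sample_large at (259,66), turquoise at (278,260). I'll turn 32° and align.

```bash
python3 -m pendant '[[0,0.7,0,0,0,0],[0.03,0.8,0,0,0,0],[0,0.8,0,0,0,0],[0,0,0,0,0,-0.0356],[0,0,0,0,0,-0.0356]]' >/dev/null
python3 -m pendant '[[0,0,0,0,0,-0.0356],[0,0,0,0,0,-0.0356],[0,0,0,0,0,-0.0356],[0,0,0,0,0,0],[0,0,0,0,0,0]]' >/dev/null
python3 go.py 0.446 -0.0634 0.041 32
```

```text
t 24.48 pos [ 0.4462 -0.0627  0.2024] open 1.001 ff 0.0 F [-0.9 -0.4  0.1]
shift in goal axes [-0.02  0.02  6.45] in tool axes now [-0.02  0.02  6.45] turn [-0.0002 -0.0001  0.    ]
```

```bash
python3 -m pendant '[[0,0,0.4,0,0,0],[0,0,0.7,0,0,0],[0,0,0.7,0,0,0],[0,0,0.7,0,0,0],[0,0,0.7,0,0,0]]' >/dev/null
python3 -m pendant '[[0,0,0.7,0,0,0],[0,0,0.7,0,0,0],[0,0,0.7,0,0,0],[0,0,0.6,0,0,0],[0,0,0.35,0,0,0]]' >/dev/null
python3 -m pendant '[[0,0,0.2,0,0,0],[0,0,0,0,0,0],[0,0,0,0,0,0]]'|grep -E 'pos|force'
python3 -m pendant '[[0,0,0,0,0,0],[0,0,0,0,0,0],[0,0,0,0,0,0],[0,0,0,0,0,0],[0,0,0,0,0,0]]' -1 30 >/dev/null
python3 -m pendant '[[0,0,0,0,0,0],[0,0,0,0,0,0],[0,0,0,0,0,0],[0,0,0,0,0,0],[0,0,0,0,0,0]]' >/dev/null
python3 -m pendant '[[0,0,0,0,0,0],[0,0,0,0,0,0]]'
```

```text
tool_pos: [0.4462, -0.0638, 0.0415]
contact_force: [0.6, 0.0, 1.1]
finger_force: 0.0
clock: 26.57
tool_pos: [0.446, -0.0639, 0.0412]
eef_rot: [0.961, 0.276, -0.0, 0.0]
contact_force: [-0.2, -0.3, -1.1]
opening: 0.319
finger_force: 30.0
```

```bash
python3 -m pendant '[[0,0,-0.3,0,0,0],[0,0,-0.6,0,0,0],[0,0,-0.9,0,0,0],[0,0,-0.9,0,0,0],[0,0,-0.9,0,0,0]]' >/dev/null
python3 -m pendant '[[0,0,-0.9,0,0,0],[0,0,-0.9,0,0,0],[0,0,-0.7,0,0,0],[0,0,-0.3,0,0,0],[0,0,0,0,0,0.0356]]' | grep -E 'pos|force|open'
python3 -m pendant '[[0,0,0,0,0,0.0356],[0,0,0,0,0,0.0356],[0,0,0,0,0,0.0356],[0,0,0,0,0,0.0356],[0,0,0,0,0,0]]' >/dev/null
python3 -m pendant '[[0.1,-0.4,0,0,0,0],[0.2,-0.8,0,0,0,0],[0.2,-1,0,0,0,0],[0.2,-1,0,0,0,0],[0.2,-1,0,0,0,0]]' >/dev/null
python3 -m pendant '[[0.2,-1,0,0,0,0],[0.2,-1,0,0,0,0],[0.2,-1,0,0,0,0],[0.1,-1,0,0,0,0],[0,-0.7,0,0,0,0]]' >/dev/null
python3 -m pendant '[[0,-0.3,0,0,0,0],[0,0,0,0,0,0],[0,0,0,0,0,0]]' >/dev/null
python3 go.py 0.4875 0.1765 0.053 0; python3 w.py w9 blue
```

```text
tool_pos: [0.4468, -0.0641, 0.203]
contact_force: [-0.1, 1.0, -1.5]
opening: 0.319
finger_force: 30.0
t 28.9 pos [0.4855 0.1655 0.201 ] open 0.319 ff 30.0 F [-0.1 -0.6 -1.2]
shift in goal axes [ 0.08 -0.44  5.92] in tool axes now [ 0.09 -0.45  5.92] turn [0.0003 0.0002 0.0006]
blue [25  0 22 17 97] zt 0.0129 topcentre [0.6536 0.4075 0.0104] size [0.015 0.025 0.007]
blue [ 214  128   67   59 2670] zt 0.0316 topcentre [0.491  0.1767 0.0958] size [0.063 0.071 0.14 ]
blue [ 221  227   75   49 2968] zt 0.2599 topcentre [0.4926 0.1648 0.2575] size [0.018 0.03  0.007]
blue [326 228  40  17 173] zt 0.2977 topcentre [0.5198 0.1426 0.2974] size [0.002 0.003 0.003]
```

```bash
python3 -m pendant '[[0.08,-0.22,0,0,0,0],[0,-0.23,0,0,0,0],[0,0,0.4,0,0,0],[0,0,0.7,0,0,0],[0,0,0.7,0,0,0]]' >/dev/null
python3 -m pendant '[[0,0,0.7,0,0,0],[0,0,0.7,0,0,0],[0,0,0.7,0,0,0],[0,0,0.7,0,0,0],[0,0,0.5,0,0,0]]' >/dev/null
python3 -m pendant '[[0,0,0.3,0,0,0],[0,0,0.1,0,0,0],[0,0,0.1,0,0,0],[0,0,0,0,0,0],[0,0,0,0,0,0]]' >/dev/null
python3 go.py 0.4875 0.1767 0.0530 0
```

```text
t 30.2 pos [0.4884 0.1775 0.0618] open 0.324 ff 30.0 F [ 0.7 -0.8 -0.9]
shift in goal axes [-0.04  0.03  0.35] in tool axes now [-0.04  0.03  0.35] turn [-0.0001 -0.0004  0.0001]
```

```bash
python3 -m pendant '[[-0.03,0.03,0.1,0,0,0],[0,0,0.1,0,0,0],[0,0,0,0,0,0]]' | grep -E 'pos|force'
python3 -m pendant '[[0,0,0.1,0,0,0],[0,0,0,0,0,0],[0,0,0,0,0,0]]'| grep -E 'pos|force'
python3 -m pendant '[[0,0,0.04,0,0,0],[0,0,0,0,0,0],[0,0,0,0,0,0]]'| grep -E 'pos|force'
```

```text
tool_pos: [0.487, 0.1765, 0.0561]
contact_force: [0.2, 0.2, -1.1]
finger_force: 30.0
tool_pos: [0.4871, 0.1766, 0.0536]
contact_force: [-0.5, 0.1, -1.6]
finger_force: 30.0
tool_pos: [0.4875, 0.1767, 0.0531]
contact_force: [-0.8, -0.7, 3.3]
finger_force: 30.0
```

```bash
python3 -m pendant '[[0,0,0,0,0,0],[0,0,0,0,0,0],[0,0,0,0,0,0],[0,0,0,0,0,0],[0,0,0,0,0,0]]' 0.2 30
python3 -m pendant '[[0,0,-0.3,0,0,0],[0,0,-0.6,0,0,0],[0,0,-0.8,0,0,0],[0,0,-0.8,0,0,0],[0,0,-0.8,0,0,0]]' >/dev/null
python3 -m pendant '[[0,0,-0.8,0,0,0],[0,0,-0.8,0,0,0],[0,0,-0.8,0,0,0],[0,0,-0.3,0,0,0],[0,0,0,0,0,0]]' >/dev/null
python3 w.py w10 blue pink yellow
python3 -c "
from h import *
im,d=optics.snapshot('scene'); cv2.imwrite('pics/s2.png',cv2.resize(im[80:290,150:400],None,fx=2.6,fy=2.6))"
```

```text
clock: 31.37
tool_pos: [0.4871, 0.1766, 0.0526]
eef_rot: [1.0, 0.0, -0.0, 0.0]
contact_force: [0.4, 0.5, 0.1]
opening: 0.597
finger_force: 0.0
blue [ 37   0  24  21 132] zt 0.0123 topcentre [0.6557 0.4074 0.0099] size [0.02  0.029 0.007]
blue [ 226  131   66   67 2288] zt 0.1117 topcentre [0.4884 0.1774 0.1105] size [0.029 0.027 0.005]
blue [352 230  22   8  78] zt 0.0102 topcentre [0.4457 0.085  0.1286] size [0.108 0.103 0.247]
blue [267 247  46  16 310] zt 0.0109 topcentre [0.4212 0.1376 0.1204] size [0.131 0.055 0.231]
pink [ 151  127   64   64 1507] zt 0.0319 topcentre [0.4917 0.259  0.0523] size [0.069 0.067 0.053]
pink [141 159  37  38 916] zt 0.1121 topcentre [0.4899 0.2624 0.1097] size [0.029 0.03  0.007]
yellow [  76  127   62   66 1292] zt 0.0318 topcentre [0.4923 0.3437 0.0508] size [0.072 0.068 0.05 ]
yellow [ 59 159  28  34 299] zt 0.1111 topcentre [0.493  0.3405 0.1091] size [0.028 0.019 0.008]
```

View pics/w10.png

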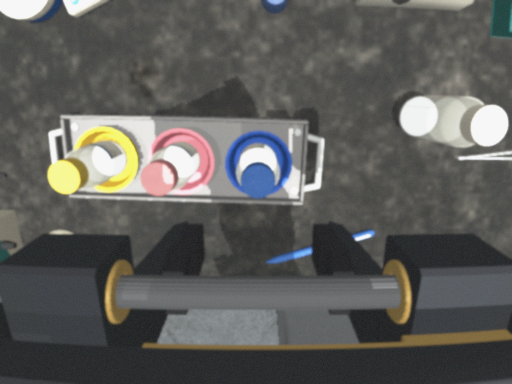

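View pics/s2.png

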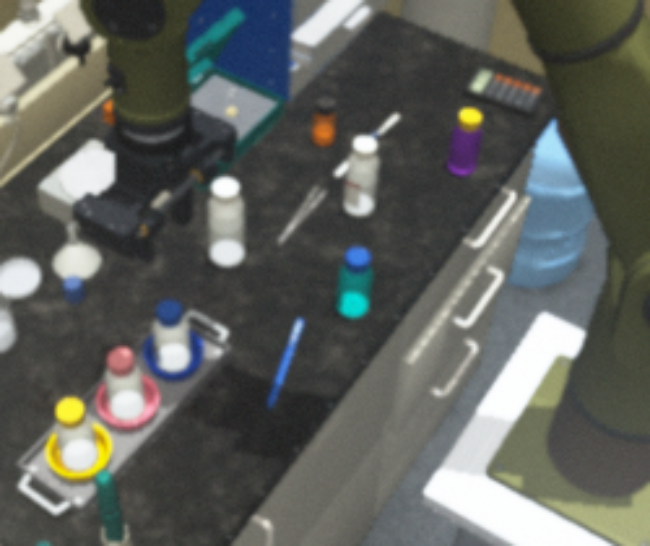

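w10: all three bottles stand in their matching holders, at (65,176), (160,176) and (257,178), with tops at about 0.112. s2: both samples, the amber bottle and both look-alikes are standing untouched. I'll hand in.

```bash
python3 -c "
from plant import r
print(r.finish_job())"
```

```text
the job is handed in; nothing more can be done
None
```

The job is handed in: the pink, yellow and blue buffer bottles stand upright and fully down in their matching holders, and the samples, amber bottle and look-alikes are still standing in place; it took about 32 s.

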